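# Return the specimen jars to their own colour stands

### The job

After the microscope class every specimen jar was put back on the wrong stand. Bring each jar to the middle of the stand of the same colour as its cap, parking a jar on the empty white stand whenever you need room; the jars are glass, so set them down upright and gently, never drop them or put them on the bare bench, and do not shift the amber glass dish beside them. At the end the white stand is empty again.

Things in the scene. Friction and masses are not known exactly. Their poses are not given: they have to be found in the camera images.
- jar_red_center (a point): loose closed specimen jar, a plain upright cylinder 44 mm in diameter and 60 mm high, about 0.12 kg, milky-clear sides (a white shell inside) and a red screw cap, the top 16 mm; this point is its centre, half-way up, 30 mm above its foot; z is the jar's axis, upright at the start; at the start it stands on a stand of another colour
- jar_blue_center (a point): loose closed specimen jar, a plain upright cylinder 44 mm in diameter and 60 mm high, about 0.12 kg, milky-clear sides (a copper-coloured crystal inside) and a blue screw cap, the top 16 mm; this point is its centre, half-way up, 30 mm above its foot; z is the jar's axis, upright at the start; at the start it stands on a stand of another colour
- jar_yellow_center (a point): loose closed specimen jar, a plain upright cylinder 44 mm in diameter and 60 mm high, about 0.12 kg, milky-clear sides (a brown and a grey pebble inside) and a yellow screw cap, the top 16 mm; this point is its centre, half-way up, 30 mm above its foot; z is the jar's axis, upright at the start; at the start it stands on a stand of another colour
- jar_green_center (a point): loose closed specimen jar, a plain upright cylinder 44 mm in diameter and 60 mm high, about 0.12 kg, milky-clear sides (a dark brown cone inside) and a green screw cap, the top 16 mm; this point is its centre, half-way up, 30 mm above its foot; z is the jar's axis, upright at the start; at the start it stands on a stand of another colour
- stand_red: fixed flat round stand, red all over, 80 mm in diameter and 12 mm high, flat top without rim; home of the jar with the red cap; origin at the centre of its underside on the bench top (its top is 12 mm higher); z up; at the start another colour's jar stands on it
- stand_blue: fixed flat round stand, blue all over, 80 mm in diameter and 12 mm high, flat top without rim; home of the jar with the blue cap; origin at the centre of its underside on the bench top (its top is 12 mm higher); z up; at the start another colour's jar stands on it
- stand_yellow: fixed flat round stand, yellow all over, 80 mm in diameter and 12 mm high, flat top without rim; home of the jar with the yellow cap; origin at the centre of its underside on the bench top (its top is 12 mm higher); z up; at the start another colour's jar stands on it
- stand_green: fixed flat round stand, green all over, 80 mm in diameter and 12 mm high, flat top without rim; home of the jar with the green cap; origin at the centre of its underside on the bench top (its top is 12 mm higher); z up; at the start another colour's jar stands on it
- stand_white: fixed flat round stand, white all over, 80 mm in diameter and 12 mm high, flat top without rim; the spare, empty at the start; origin at the centre of its underside on the bench top (its top is 12 mm higher); z up
- dish: loose closed culture dish of amber-brown glass with a small white paper spot on its lid, a bystander, 94 mm in diameter and 17 mm high, on the bench at the right of the work; origin at the centre of its underside; leave it where it is
Mind the look-alikes: they are no part of the job. Of the things like the stand_yellow, leave any that is black or purple; of the rest the larger one is meant.

How it is judged (in metres and radians):
At the end, for the whole second after the job is handed in: Each of the four jars stands released, upright (within 0.1 rad) and at rest on the stand of its cap's colour, its axis within 15 mm of the stand's centre; so the white stand is empty (horizontal distance between jar_red_center and stand_red below 0.015 m and height (world z) of jar_red_center between 0.037 and 0.047 m and angle between each of jar_red_center, jar_blue_center, jar_yellow_center, jar_green_center's own z axis and vertical below 0.1 rad and linear speed of each of jar_red, jar_blue, jar_yellow, jar_green below 0.02 m/s and angular speed of each of jar_red, jar_blue, jar_yellow, jar_green below 0.2 rad/s and horizontal distance between jar_blue_center and stand_blue below 0.015 m and height (world z) of jar_blue_center between 0.037 and 0.047 m and horizontal distance between jar_yellow_center and stand_yellow below 0.015 m and height (world z) of jar_yellow_center between 0.037 and 0.047 m and horizontal distance between jar_green_center and stand_green below 0.015 m and height (world z) of jar_green_center between 0.037 and 0.047 m); the robot touches nothing.
It fails at once if a jar is put down on the bare bench or toppled (centre below 35.5 mm, or tilted over 0.7 rad) ((height (world z) of jar_red_center below 0.0355 m or angle between jar_red_center's own z axis and vertical above 0.7 rad) or (height (world z) of jar_blue_center below 0.0355 m or angle between jar_blue_center's own z axis and vertical above 0.7 rad) or (height (world z) of jar_yellow_center below 0.0355 m or angle between jar_yellow_center's own z axis and vertical above 0.7 rad) or (height (world z) of jar_green_center below 0.0355 m or angle between jar_green_center's own z axis and vertical above 0.7 rad)).
It fails at once if a jar is dropped onto a stand (lands faster than 0.5 m/s, a fall of over about 13 mm) ((height (world z) of jar_red_center below 0.048 m and linear speed of jar_red above 0.5 m/s) or (height (world z) of jar_blue_center below 0.048 m and linear speed of jar_blue above 0.5 m/s) or (height (world z) of jar_yellow_center below 0.048 m and linear speed of jar_yellow above 0.5 m/s) or (height (world z) of jar_green_center below 0.048 m and linear speed of jar_green above 0.5 m/s)).
It fails at once if the amber glass dish is pushed more than 25 mm from its place (distance of dish from where it was at the start of the episode above 0.025 m).
It also fails if it takes over 120 s, if anything falls off the work surface, if the arm or the gripper's body presses on something with over 40 N, if the wrist force passes 120 N, or if a joint passes its speed limit or range.

### The arm

A 6-joint arm with a two-finger parallel gripper is mounted at the origin on the work surface. World frame = base frame: x ahead of the robot, y to its left, z up, the work surface at z = 0. Lengths are in mm, angles in rad, forces in N, time in s.
With the tool pointing down it reaches from about 275 to 750 mm from the base axis. Payload 10.2 kg.
Tool frame: the origin (TCP) lies at the very end of the fingers, on their centre line; the grasp point (between the pads) lies 19 mm behind it; z points along the fingers, y is the line along which they close (so a half turn about z gives the same grasp; the last joint's range is limited). The gripper opens to 85 mm and grips with 20 to 120 N. Pads are 22 mm wide; open, the fingers measure 114 mm over their backs; the gripper's body (76 mm by 85 mm) begins 54 mm behind the grasp point. The pads swing forward as they close: fully open they stand 13 mm farther back than shut.
Start: joints at [-1.403, 0.313, 1.498, -0, 1.331, -0.223], TCP at [199.975, -485.429, 231.294] pointing down, gripper open.
Joint ranges: [-2.94, 2.94], [-0.97, 2.17], [0.19, 2.56], [-1.23, 4.37], [0.02, 3.11], [-2.88, 2.88]. Speed limits (rad/s): [2.39, 2.39, 3.01, 3.14, 3.14, 3.14].

### API

Orientations are given as a unit quaternion [w, x, y, z].
In Python, from rig import ctrl gives the robot as it stands.
- The arm moves only by the tool step_arm, never from a script. Its argument "increments" is a list of rows, each a list of 3 entries, a list of its own where there are three numbers: the shift along the tool's x, y, z in cm, then the turn, a rotation vector about the tool's x, y, z in degrees, then the opening in per cent of the stroke, from 0 (shut) to 100 (fully open). A call has 1 to 8 rows; each row is the pose to reach, as a shift and turn from the pose commanded when the call began, along the tool's axes at that moment; what a row does not reach only later rows make up. A row lasts 1/8 s, in which the tool goes at most 62.5 mm and 10.7 degrees, less where a joint would pass 70% of its speed; a pose out of reach is approached as far as the arm can. A call with a gripper value outside its range is refused whole. The fingers move at their own pace and stop on an object; "squeeze" is the grip in N (left out, the last holds). Time passes only in rows, so rows that repeat a pose let the fingers close. It gives the time, the measured TCP pose, the force, the opening and the grip force at its end, in the units of the state.
- ctrl.sense(): the state, without advancing time (a new reading comes with each control period).
- ctrl.capture(name): name is "scene" or "top" or "wrist"; returns a dict with "img" (384x512x3 uint8, red, green, blue), "fx", "fy", "cx", "cy" (pixels), "extrinsics" (4x4, takes a point from camera to world coordinates). Camera axes: x right, y down, z forward; pixel columns grow to the right and rows downward; lengths in mm; the calibration is good to about 2 mm. A picture is of the moment at which its call begins. There is no depth.
- ctrl.finish_job(): hands the job in; it is judged then, once.
The state is a dict: "time_s": time; "joints": joint angles; "dq": joint speeds; "tau": joint torques, N m; "eef_pos": TCP position; "ee_rot": TCP orientation; "force": force on the tool from outside, world axes, zero at the start; "wrist_torque": the same for the moment, N m; "grip_width": opening from 0.0 (shut) to 1.0 (fully open); "grip_force": force on a finger pad.
Only numpy, scipy, OpenCV 4.12 (cv2) and the standard library are available. Lean on these libraries where they do the work, as an engineer would, in place of code of your own. Each camera call takes 0.05 s, during which the arm holds its last target. There are 200 camera calls.

## Working session

There is one attempt and no reset: what is moved stays moved. The work goes in short steps, Python scripts to look and compute and a tool call to move; the robot and the scene stay as the last step left them, time stands still between calls to the robot, and variables do not carry over. Pictures are saved under pics/ and viewed, at most 14 in all, crops included, and the job is handed in when it is done.

Besides the shell and the picture viewer there is one more tool, called after "Emit:" as name(argument=value, ...), one argument or row to a line, values as JSON. step_arm: Moves the arm, as the interface text tells. Its arguments: {"type":"object","properties":{"increments":{"type":"array"},"squeeze":{"type":"number"}},"required":["increments"]}

```bash
mkdir -p pics; cat > h.py <<'E'
import numpy as np, cv2
from rig import ctrl
def snap(cam,name):
    c=ctrl.capture(cam); cv2.imwrite(f'pics/{name}.png',c['img'][:,:,::-1])
    np.savez(f'pics/{name}.npz',**{k:np.array(v) for k,v in c.items()}); return c
def load(name): return np.load(f'pics/{name}.npz')
def ray(c,u,v):
    E=c['extrinsics']; d=E[:3,:3]@np.array([(u-c['cx'])/c['fx'],(v-c['cy'])/c['fy'],1]); return E[:3,3],d
def atz(c,u,v,z):
    o,d=ray(c,u,v); return o+d*(z-o[2])/d[2]
def proj(c,p):
    E=c['extrinsics']; q=E[:3,:3].T@(np.array(p)-E[:3,3]); return float(c['fx']*q[0]/q[2]+c['cx']),float(c['fy']*q[1]/q[2]+c['cy'])
def tri(rays):
    A=0;b=0
    for o,d in rays:
        d=d/np.linalg.norm(d);P=np.eye(3)-np.outer(d,d);A=A+P;b=b+P@o
    return np.linalg.solve(A,b)
E
python3 - <<'E'
from h import *
for n in ('top','scene'):
    c=snap(n,n+'0'); print(n,c['fx'],c['extrinsics'].round(2).tolist())
    im=cv2.imread(f'pics/{n}0.png'); cv2.imwrite(f'pics/{n}0b.png',cv2.resize(im,(800,600),interpolation=cv2.INTER_CUBIC))
s=ctrl.sense(); print(s['eef_pos'],s['ee_rot'],s['joints'],s['time_s'])
E
```

```text
top 393.05767394301677 [[-0.17, -0.96, 0.2, 383.08], [-0.99, 0.17, -0.03, -32.39], [-0.01, -0.2, -0.98, 1123.31], [0.0, 0.0, 0.0, 1.0]]
scene 381.1412476098282 [[-0.83, 0.45, -0.33, 915.37], [0.56, 0.66, -0.5, 441.21], [-0.0, -0.6, -0.8, 874.84], [0.0, 0.0, 0.0, 1.0]]
[ 199.93611794 -485.19146232  230.79289216] [-5.84787953e-04  9.80974343e-01  1.94136536e-01  3.11887945e-05] [-1.40341300e+00  3.13397599e-01  1.49835473e+00  3.04887814e-05
  1.33101119e+00 -2.23378322e-01] 0.1
```

View pics/top0b.png

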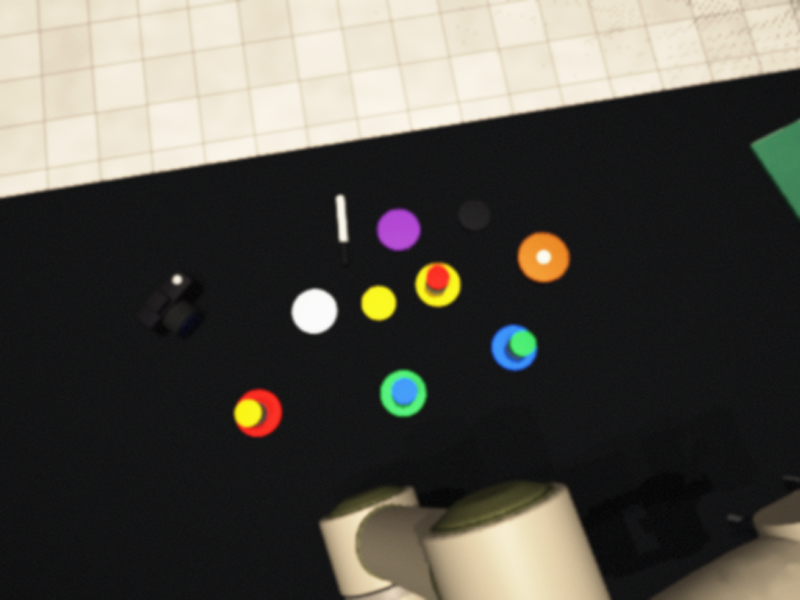

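View pics/scene0b.png

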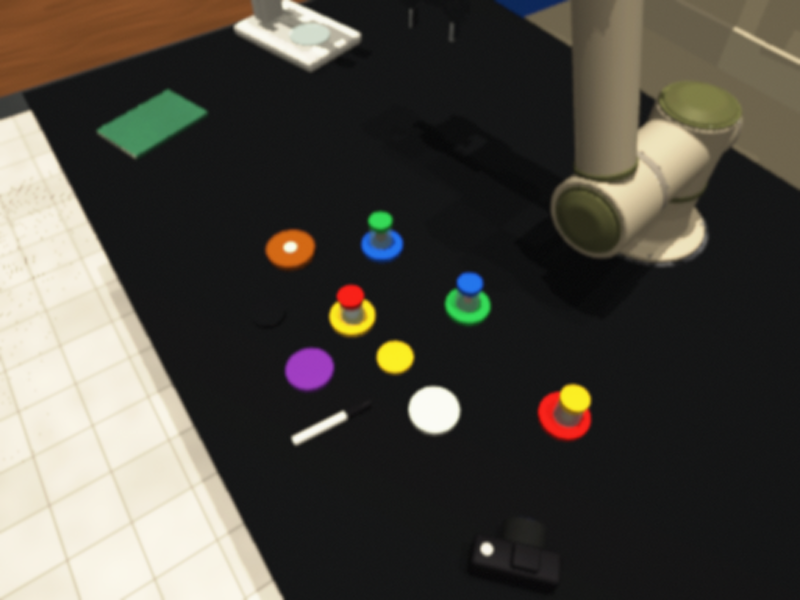

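Pictures (800×600): stands in the top view are red (258,412) with the yellow jar, green (403,393) with blue, blue (514,347) with green, yellow (438,284) with red, and white (314,311), which is empty. Taken-for list for stand_yellow: small yellow disc (378,303), purple (398,229), black (474,215), and the large yellow one (438,284). I choose the large one, under the red jar.

```bash
cat > seg.py <<'E'
from h import *
R={'red':[(0,8),(172,180)],'yellow':[(24,34)],'green':[(55,78)],'blue':[(100,118)]}
def blobs(name,minA=60):
    im=cv2.imread(f'pics/{name}.png'); hsv=cv2.cvtColor(im,cv2.COLOR_BGR2HSV); out=[]
    for k,rs in R.items():
        m=sum(cv2.inRange(hsv,(a,130,110),(b,255,255)) for a,b in rs)
        for c in cv2.findContours(m,cv2.RETR_EXTERNAL,cv2.CHAIN_APPROX_NONE)[0]:
            if cv2.contourArea(c)>minA:
                h=cv2.convexHull(c); e=cv2.fitEllipse(h) if len(h)>5 else cv2.minAreaRect(h); out.append((k,e[0],e[1],cv2.contourArea(h)))
    m=cv2.inRange(hsv,(0,0,190),(180,40,255))
    for c in cv2.findContours(m,cv2.RETR_EXTERNAL,cv2.CHAIN_APPROX_NONE)[0]:
        if 300<cv2.contourArea(c)<3000: e=cv2.fitEllipse(c); out.append(('white',e[0],e[1],cv2.contourArea(c)))
    return out
E
python3 - <<'E'
from seg import *
for n in ('top0','scene0'):
    c=load(n)
    for k,p,s,a in blobs(n): print(n,k,np.round(p,1),np.round(s,1),a,atz(c,*p,12)[:2].round(1),atz(c,*p,72)[:2].round(1))
im=cv2.imread('pics/top0.png')[120:300,130:380]; cv2.imwrite('pics/crop.png',cv2.resize(im,(800,576),interpolation=cv2.INTER_CUBIC))
E
```

```text
top0 red [164.9 263.9] [29.8 31.2] 688.5 [451.3 229.9] [447.6 215.7]
top0 red [279.6 177.5] [13.2 15.3] 146.0 [ 639.9 -128.9] [ 626.  -123.7]
top0 yellow [158.5 264. ] [15.9 18.4] 215.5 [453.9 247.6] [450.1 232.5]
top0 yellow [241.9 193.5] [22.4 22.7] 382.5 [611.8 -13.3] [599.4 -14.4]
top0 yellow [279.8 181.7] [28.5 29.2] 628.5 [ 627.4 -127.2] [ 614.2 -122.1]
top0 green [257.6 251.3] [29.6 30. ] 679.5 [441.6 -30.2] [438.5 -30.3]
top0 green [334.1 219.5] [14.6 17.4] 187.5 [ 492.7 -259.4] [ 486.8 -247.1]
top0 green [479.4  91.6] [20.  23.8] 839.0 [ 800.1 -775.3] [ 777.6 -735.2]
top0 blue [258.2 250.3] [14.9 15.8] 176.0 [444.  -32.2] [440.7 -32.2]
top0 blue [328.6 222.2] [28.8 30. ] 643.5 [ 487.9 -242.3] [ 482.2 -231. ]
top0 white [200.8 198.8] [26.3 27.2] 561.5 [616.8 105.7] [604.2  98.2]
scene0 red [360.7 265.6] [29.5 35.2] 750.0 [452.6 233.6] [484.8 248. ]
scene0 red [223.9 189.5] [16.1 17.4] 202.0 [ 608.4 -163.2] [ 629.7 -121.2]
scene0 yellow [368.  254.1] [17. 20.] 252.0 [414.9 220.4] [449.7 235.8]
scene0 yellow [252.4 228. ] [21.1 24.1] 383.0 [613.6  -9.6] [634.6  21.7]
scene0 yellow [225.  201.6] [24.1 29.9] 510.5 [ 628.2 -124.7] [648.2 -85.3]
scene0 green [299.  194.8] [23.3 28.9] 479.5 [442.1 -26.9] [475.    5.7]
scene0 green [243.  140.7] [11.7 15.3] 131.0 [ 455.2 -296.6] [ 487.2 -245.3]
scene0 blue [300.4 180.8] [14.3 17. ] 182.0 [407.  -64.8] [442.3 -29.6]
scene0 blue [244.1 156.1] [20.6 27. ] 410.0 [ 488.7 -239.1] [ 518.4 -191.8]
scene0 white [277.4 261.8] [28.1 31.3] 690.0 [617.8 108.6] [638.5 131.7]
scene0 white [190.6  20.4] [32. 66.] 1130.5 [  240.6 -1036.7] [ 287.5 -933.9]
```

View pics/crop.png

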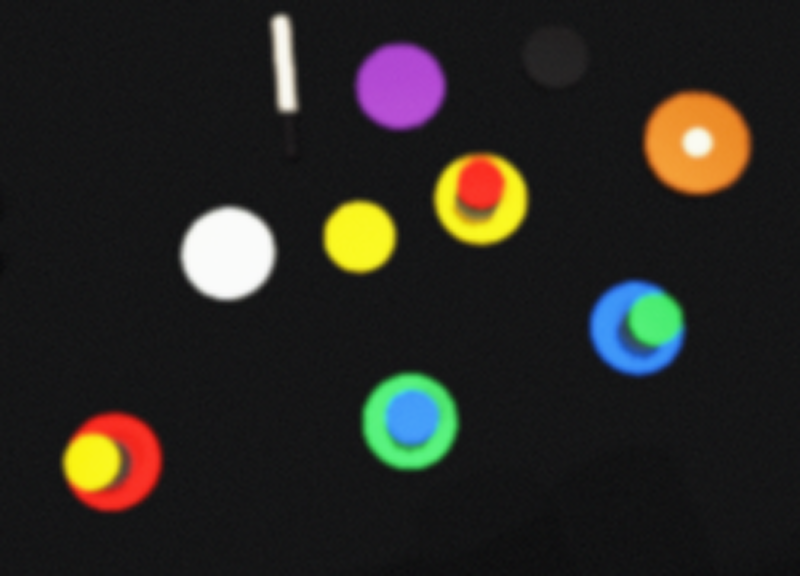

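The crop confirms it: the large yellow disc at (480,198), carrying the red jar, is stand_yellow, and the small one at (360,237) is the decoy. Both views agree to about 3 mm with tops at z=12 and caps at z=72. I'm setting out to the green jar, turning the tool to align with the world axes.

Emit:
step_arm(
  increments=[
    [[35.6, -11.1, 0], [0, 0, 22.4], 100],
    [[35.6, -11.1, 0], [0, 0, 22.4], 100],
    [[35.6, -11.1, 0], [0, 0, 22.4], 100],
    [[35.6, -11.1, 0], [0, 0, 22.4], 100],
    [[35.6, -11.1, 0], [0, 0, 22.4], 100],
    [[35.6, -11.1, 0], [0, 0, 22.4], 100],
    [[35.6, -11.1, 0], [0, 0, 22.4], 100],
    [[35.6, -11.1, 0], [0, 0, 22.4], 100],
  ],
  squeeze=40,
)

```text
time_s: 1.1
eef_pos: [486.8, -247.1, 230.9]
ee_rot: [-0.0, 1.0, 0.0, -0.0]
force: [-0.0, 0.5, 0.3]
grip_width: 1.001
grip_force: 0.0
```

```bash
python3 - <<'E'
from seg import *
s=ctrl.sense(); print(s['eef_pos'],s['ee_rot'],s['joints'],s['force'])
for n,d in (('w1','wrist'),('top1','top'),('scene1','scene')):
    c=snap(d,n)
    for k,p,q,a in blobs(n): print(n,k,np.round(p,1),np.round(q,1),a,atz(c,*p,12)[:2].round(1),atz(c,*p,72)[:2].round(1))
c=load('top0'); print('dish',atz(c,347.5,164.5,17))
E
```

```text
[ 486.76068099 -247.0526847   230.91218644] [-1.37099837e-04  9.99999830e-01  4.00421270e-04 -4.01620006e-04] [-6.84224659e-01  3.59736415e-01  1.43392753e+00 -3.02984869e-04
  1.34872435e+00  8.85837676e-01] [-0.03709366  0.47679594  0.27053676]
w1 red [126.   20.2] [47.2 58.7] 1996.5 [ 640.2 -102.8] [ 628.1 -126.7]
w1 yellow [51.7 47. ] [49.5 61.9] 2378.0 [613.2 -14.9] [605.5 -53.3]
w1 yellow [317.5  30.2] [27.9 73.5] 1211.0 [ 630.6 -314.9] [ 620.  -303.6]
w1 yellow [150.9  33.6] [69.7 74.1] 3607.0 [ 626.9 -128.8] [ 617.  -148.3]
w1 green [ 92.5 188.3] [57.3 65.3] 2693.0 [444.3 -31.7] [464.6 -67.3]
w1 green [257.3 166.7] [39.5 40.9] 1247.0 [ 473.7 -248.1] [ 489.1 -247.9]
w1 blue [ 68.1 204.9] [39.1 45.9] 1386.0 [420.8   5.2] [445.  -36.6]
w1 blue [253.  154.1] [62.  62.7] 2922.0 [ 490.1 -242.6] [ 502.9 -243.3]
w1 white [333.9  14.3] [21.8 25. ] 427.5 [ 646.2 -331.8] [ 633.  -317.7]
top1 red [164.9 263.9] [29.8 31.2] 688.5 [451.3 229.9] [447.6 215.7]
top1 red [279.6 177.5] [13.2 15.3] 146.0 [ 639.9 -128.9] [ 626.  -123.7]
top1 yellow [158.5 264. ] [15.9 18.4] 215.5 [453.9 247.6] [45
[... 538 characters left out ...]
.5] [16.1 17.4] 202.0 [ 608.4 -163.2] [ 629.7 -121.2]
scene1 yellow [367.9 254.1] [17.  20.1] 252.5 [414.9 220.3] [449.7 235.7]
scene1 yellow [252.4 227.9] [21.1 24. ] 381.5 [613.5  -9.6] [634.5  21.7]
scene1 yellow [225.  201.7] [24.  30.1] 511.5 [ 628.2 -124.5] [648.2 -85.2]
scene1 green [298.9 194.8] [23.3 28.8] 478.5 [442.3 -26.8] [475.2   5.7]
scene1 blue [300.4 180.9] [14.2 17.1] 181.5 [407.  -64.7] [442.4 -29.5]
scene1 blue [242.9 157.1] [18.  24.4] 288.5 [ 493.9 -238. ] [ 523.3 -190.7]
scene1 white [277.4 261.8] [28.1 31.3] 690.0 [617.8 108.6] [638.5 131.7]
scene1 white [186.2  19.8] [32.8 58. ] 1058.5 [  254.4 -1051.6] [ 300.3 -947.8]
dish [ 643.23943297 -330.24108155   17.        ]
```

View pics/w1.png

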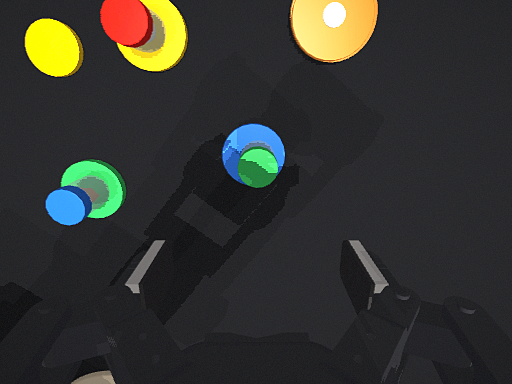

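The wrist view shows the green jar cap at (257,167) over the blue stand at (253,154), under the gripper's centre line. This agrees with the other views. Descending and gripping.

Emit:
step_arm(
  increments=[
    [[0.1, 0, 6], [0, 0, 0], 100],
    [[0.1, 0, 12], [0, 0, 0], 100],
    [[0.1, 0, 17], [0, 0, 0], 100],
    [[0.1, 0, 20.2], [0, 0, 0], 100],
    [[0.1, 0, 20.2], [0, 0, 0], 100],
    [[0.1, 0, 20.2], [0, 0, 0], 30],
    [[0.1, 0, 20.2], [0, 0, 0], 30],
    [[0.1, 0, 20.2], [0, 0, 0], 30],
  ],
)

```text
time_s: 2.25
eef_pos: [488.4, -247.8, 30.9]
ee_rot: [0.001, 1.0, -0.0, 0.001]
force: [-1.4, 0.2, 6.4]
grip_width: 0.508
grip_force: 40.1
```

Emit:
step_arm(
  increments=[
    [[0, 0, 0], [0, 0, 0], 30],
    [[0, 0, 0], [0, 0, 0], 30],
    [[0, 0, 0], [0, 0, 0], 30],
    [[0, 0, 0], [0, 0, 0], 30],
  ],
)

```text
time_s: 2.75
eef_pos: [488.4, -247.8, 30.9]
ee_rot: [0.001, 1.0, -0.0, 0.001]
force: [-1.7, -0.2, 6.5]
grip_width: 0.507
grip_force: 40.1
```

Emit:
step_arm(
  increments=[
    [[0, 0, -1], [0, 0, 0], 30],
    [[0, 0, -3], [0, 0, 0], 30],
    [[0, 0, -7], [0, 0, 0], 30],
    [[0, 0, -12], [0, 0, 0], 30],
    [[1, -4, -13], [0, 0, 0], 30],
    [[3, -9, -13], [0, 0, 0], 30],
    [[5, -14, -13], [0, 0, 0], 30],
    [[7, -19, -13], [0, 0, 0], 30],
  ],
)

```text
time_s: 3.75
eef_pos: [558.3, -55.5, 160.3]
ee_rot: [0.0, 1.0, -0.0, 0.001]
force: [0.7, -0.9, -2.0]
grip_width: 0.5
grip_force: 40.9
```

Emit:
step_arm(
  increments=[
    [[2, -5, 0], [0, 0, 0], 30],
    [[4, -10, 0], [0, 0, 0], 30],
    [[5.5, -14, 0], [0, 0, 0], 30],
    [[5.9, -16.4, 0], [0, 0, 0], 30],
    [[5.9, -16.4, 0], [0, 0, 0], 30],
    [[5.9, -16.4, 4], [0, 0, 0], 30],
    [[5.9, -16.4, 8], [0, 0, 0], 30],
    [[5.9, -16.4, 8], [0, 0, 0], 30],
  ],
)

```text
time_s: 4.75
eef_pos: [615.3, 105.8, 77.3]
ee_rot: [0.0, 1.0, -0.001, -0.003]
force: [0.6, 0.1, -0.4]
grip_width: 0.506
grip_force: 41.1
```

```bash
python3 - <<'E'
from seg import *
s=ctrl.sense(); print(s['eef_pos'],s['ee_rot'],s['force'],s['grip_width'])
for n,d in (('w2','wrist'),('top2','top')):
    c=snap(d,n)
    for k,p,q,a in blobs(n): print(n,k,np.round(p,1),np.round(q,1),a,atz(c,*p,12)[:2].round(1),atz(c,*p,72)[:2].round(1))
E
```

```text
[615.31965505 105.84183016  77.31372233] [ 4.67274381e-05  9.99996032e-01 -5.44517671e-04 -2.76358279e-03] [ 0.57070502  0.06823961 -0.43846382] 0.5061001405247798
w2 red [149.6 358.2] [25.9 55.8] 906.5 [456.1 206.4] [525.4 177.4]
w2 yellow [409.6 199.8] [68.2 82.4] 4374.0 [615.3 -11.3] [638.6  22.6]
w2 green [368.8 364.3] [25.6 45.4] 799.5 [ 4.483e+02 -3.000e-01] [519.9  30.4]
w2 green [256.5 283.2] [102.6 103.6] 8255.5 [539.6 106. ] [584.8 106. ]
top2 red [279.6 177.5] [13.2 15.3] 146.0 [ 639.9 -128.9] [ 626.  -123.7]
top2 yellow [242.1 193.5] [21.8 22.5] 370.5 [611.6 -13.9] [599.3 -14.9]
top2 yellow [279.8 181.7] [28.4 29.2] 627.0 [ 627.5 -127.3] [ 614.3 -122.2]
top2 green [257.8 251.3] [29.3 29.8] 664.0 [441.4 -30.6] [438.3 -30.7]
top2 green [480.   91.5] [25.5 28.3] 844.5 [ 800.2 -777. ] [ 777.7 -736.8]
top2 blue [258.  250.2] [15.2 15.8] 179.5 [444.3 -31.8] [441.  -31.8]
top2 blue [328.6 222.1] [29.1 30. ] 668.5 [ 488.  -242.5] [ 482.3 -231.2]
```

View pics/w2.png

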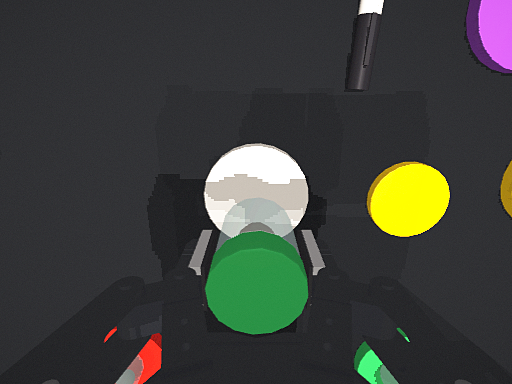

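The wrist view shows the held green jar (cap at 257,283), upright over the white stand (centre about 257,195). Lowering gently.

Emit:
step_arm(
  increments=[
    [[0.1, 0, 2], [0, 0, 0], 30],
    [[0.1, 0, 3.5], [0, 0, 0], 30],
    [[0.1, 0, 4.3], [0, 0, 0], 30],
    [[0.1, 0, 4.5], [0, 0, 0], 30],
    [[0.1, 0, 4.6], [0, 0, 0], 30],
    [[0.1, 0, 4.6], [0, 0, 0], 30],
  ],
)

```text
time_s: 5.6
eef_pos: [618.1, 106.8, 33.7]
ee_rot: [0.0, 1.0, -0.0, 0.0]
force: [-0.9, -0.2, -0.1]
grip_width: 0.504
grip_force: 41.1
```

Emit:
step_arm(
  increments=[
    [[0, 0, 0.15], [0, 0, 0], 30],
    [[0, 0, 0.3], [0, 0, 0], 30],
    [[0, 0, 0.35], [0, 0, 0], 30],
    [[0, 0, 0.35], [0, 0, 0], 30],
  ],
)

```text
time_s: 6.1
eef_pos: [618.1, 106.8, 30.9]
ee_rot: [0.0, 1.0, -0.0, 0.0]
force: [-4.3, 0.6, 8.2]
grip_width: 0.505
grip_force: 42.0
```

Contact at the expected height. Releasing, rising, and going above the blue jar.

Emit:
step_arm(
  increments=[
    [[0, 0, 0], [0, 0, 0], 60],
    [[0, 0, 0], [0, 0, 0], 80],
    [[0, 0, 0], [0, 0, 0], 100],
    [[0, 0, -2], [0, 0, 0], 100],
    [[0, 0, -7], [0, 0, 0], 100],
    [[0, 0, -12], [0, 0, 0], 100],
    [[-3, 2, -15], [0, 0, 0], 100],
    [[-7, 6, -15], [0, 0, 0], 100],
  ],
)

```text
time_s: 7.1
eef_pos: [548.3, 46.7, 182.0]
ee_rot: [0.0, 1.0, 0.001, 0.003]
force: [1.2, -0.6, -0.5]
grip_width: 0.999
grip_force: 0.0
```

Emit:
step_arm(
  increments=[
    [[-4, 3, 0], [0, 0, 0], 100],
    [[-8, 6, 0], [0, 0, 0], 100],
    [[-10.5, 7.8, 0], [0, 0, 0], 100],
    [[-10.5, 7.8, 0], [0, 0, 0], 100],
    [[-10.5, 7.8, 0], [0, 0, 0], 100],
  ],
)

```text
time_s: 7.72
eef_pos: [443.4, -31.0, 180.0]
ee_rot: [0.0, 1.0, -0.0, 0.0]
force: [0.1, 0.4, -0.3]
grip_width: 0.998
grip_force: 0.0
```

```bash
python3 - <<'E'
from seg import *
s=ctrl.sense(); print(s['eef_pos'],s['ee_rot'],s['force'],s['grip_width'])
for n,d in (('w3','wrist'),('top3','top')):
    c=snap(d,n)
    for k,p,q,a in blobs(n): print(n,k,np.round(p,1),np.round(q,1),a,atz(c,*p,12)[:2].round(1),atz(c,*p,72)[:2].round(1))
cv2.imwrite('pics/c3.png',np.hstack([cv2.imread('pics/w3.png')[:,60:460],cv2.resize(cv2.imread('pics/top3.png')[120:300,130:330],(400,360))[:360].copy() if 0 else cv2.resize(cv2.imread('pics/top3.png')[120:312,130:330],(400,384))]))
E
```

```text
[443.40855962 -31.04884797 179.97313106] [ 2.76305055e-05  9.99999933e-01 -9.70580622e-05  3.51363973e-04] [ 0.07435397  0.40571433 -0.30952912] 0.9975958420491868
w3 red [ 22.9 158.6] [68.4 77.8] 3553.5 [452.9 224. ] [466.5 174.8]
w3 yellow [361.8 -25. ] [79.8 89.4] 855.5 [ 623.5 -126.8] [ 604.2 -108.3]
w3 yellow [236.6 -11.1] [64.9 74.9] 1180.5 [612.6 -12.7] [595.4 -16.2]
w3 green [279.1 169.4] [24.1 45. ] 519.5 [440.7 -56. ] [456.7 -51.2]
w3 green [254.4 165.9] [69.1 71.4] 2535.0 [444.7 -28.8] [459.9 -29.2]
w3 blue [257.9 182.7] [47.1 49. ] 1787.5 [425.3 -32.6] [444.2 -32.3]
w3 blue [450.3 122.6] [65.  81.1] 1838.5 [ 491.5 -234.7] [ 497.6 -195.4]
w3 white [111.3  13.2] [34.6 79.7] 1870.5 [592.9 105.8] [579.5  79.5]
top3 red [164.9 263.9] [29.8 31.2] 688.0 [451.3 229.9] [447.6 215.8]
top3 red [279.6 177.5] [13.2 15.3] 146.0 [ 639.9 -128.9] [ 626.  -123.7]
top3 yellow [158.4 264. ] [15.8 18.2] 215.0 [454.  247.8] [450.2 232.7]
top3 yellow [241.9 193.5] [22.4 22.8] 383.0 [611.8 -13.2] [599.5 -14.3]
top3 yellow [279.8 181.7] [28.5 29.2] 628.5 [ 627.4 -127.2] [ 614.2 -122.1]
top3 green [197.6 195.2] [13.4 16.2] 157.0 [628.6 113.3] [615.3 105.4]
top3 green [479.2  90.3] [16.3 20.4] 843.5 [ 804.4 -775.8] [ 781.7 -735.7]
top3 blue [328.6 222.1] [29.1 30. ] 668.0 [ 488.  -242.5] [ 482.3 -231.2]
top3 white [255.1 236.2] [ 7.7 59.2] 302.5 [484.3 -30.3] [478.8 -30.4]
```

View pics/c3.png

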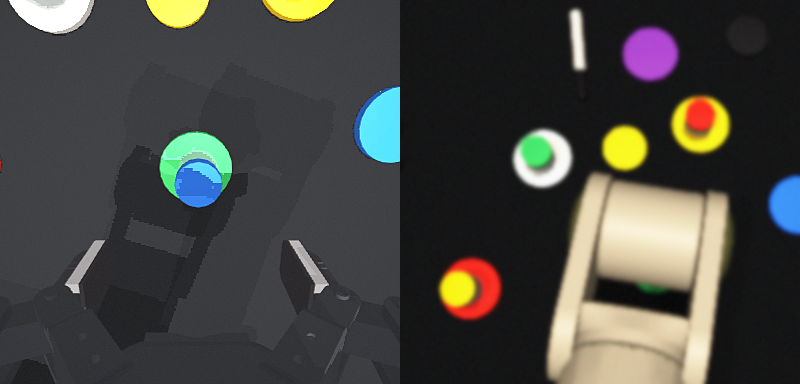

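The wrist crop shows the blue cap at (258,183) on the green stand. The top crop shows the green jar standing centred on white. Gripping blue now.

Emit:
step_arm(
  increments=[
    [[0, 0.1, 6], [0, 0, 0], 100],
    [[0, 0.1, 11.5], [0, 0, 0], 100],
    [[0, 0.1, 14.5], [0, 0, 0], 100],
    [[0, 0.1, 15.0], [0, 0, 0], 100],
    [[0, 0.1, 15.0], [0, 0, 0], 30],
    [[0, 0.1, 15.0], [0, 0, 0], 30],
    [[0, 0.1, 15.0], [0, 0, 0], 30],
    [[0, 0.1, 15.0], [0, 0, 0], 30],
  ],
)

```text
time_s: 8.82
eef_pos: [443.7, -32.4, 31.1]
ee_rot: [0.0, 1.0, -0.0, 0.001]
force: [-1.3, 0.2, 6.2]
grip_width: 0.502
grip_force: 40.1
```

Emit:
step_arm(
  increments=[
    [[0, 0, -1], [0, 0, 0], 30],
    [[0, 0, -3], [0, 0, 0], 30],
    [[0, 0, -7], [0, 0, 0], 30],
    [[0, 0, -12], [0, 0, 0], 30],
    [[1, 4, -13], [0, 0, 0], 30],
    [[2, 9, -13], [0, 0, 0], 30],
    [[3, 14, -13], [0, 0, 0], 30],
    [[4, 18, -13], [0, 0, 0], 30],
  ],
)

```text
time_s: 9.82
eef_pos: [482.9, -214.1, 160.8]
ee_rot: [0.0, 1.0, -0.001, 0.0]
force: [0.8, -0.1, -1.8]
grip_width: 0.505
grip_force: 41.0
```

Emit:
step_arm(
  increments=[
    [[0.6, 2.9, 0], [0, 0, 0], 30],
    [[0.6, 2.9, 4], [0, 0, 0], 30],
    [[0.6, 2.9, 8], [0, 0, 0], 30],
    [[0.6, 2.9, 10.5], [0, 0, 0], 30],
    [[0.6, 2.9, 12.2], [0, 0, 0], 30],
    [[0.6, 2.9, 12.6], [0, 0, 0], 30],
    [[0.6, 2.9, 12.6], [0, 0, 0], 30],
    [[0.6, 2.9, 12.6], [0, 0, 0], 30],
  ],
)

```text
time_s: 10.82
eef_pos: [489.3, -241.5, 34.8]
ee_rot: [0.001, 1.0, -0.0, 0.001]
force: [-0.2, -0.2, -0.8]
grip_width: 0.509
grip_force: 41.1
```

Emit:
step_arm(
  increments=[
    [[0, 0, 0.2], [0, 0, 0], 30],
    [[0, 0, 0.35], [0, 0, 0], 30],
    [[0, 0, 0.45], [0, 0, 0], 30],
    [[0, 0, 0.45], [0, 0, 0], 30],
  ],
)

```text
time_s: 11.32
eef_pos: [489.0, -241.3, 31.0]
ee_rot: [0.0, 1.0, 0.0, 0.0]
force: [-6.3, 3.3, 17.2]
grip_width: 0.508
grip_force: 42.8
```

Emit:
step_arm(
  increments=[
    [[0, 0, 0], [0, 0, 0], 60],
    [[0, 0, 0], [0, 0, 0], 80],
    [[0, 0, 0], [0, 0, 0], 100],
    [[0, 0, -2], [0, 0, 0], 100],
    [[0, 0, -7], [0, 0, 0], 100],
    [[0, 0, -12], [0, 0, 0], 100],
    [[1, -4, -15], [0, 0, 0], 100],
    [[3, -9, -15], [0, 0, 0], 100],
  ],
)

```text
time_s: 12.32
eef_pos: [519.8, -151.2, 181.8]
ee_rot: [0.001, 1.0, -0.001, 0.002]
force: [0.1, -0.4, -1.7]
grip_width: 0.996
grip_force: 0.0
```

Emit:
step_arm(
  increments=[
    [[2, -5, 0], [0, 0, 0], 100],
    [[4, -10, 0], [0, 0, 0], 100],
    [[6, -15, 0], [0, 0, 0], 100],
    [[8, -20, 0], [0, 0, 0], 100],
    [[9.7, -25.7, 0], [0, 0, 0], 100],
    [[9.7, -25.7, 0], [0, 0, 0], 100],
    [[9.7, -25.7, 0], [0, 0, 0], 100],
  ],
)

```text
time_s: 13.2
eef_pos: [615.7, 105.4, 179.0]
ee_rot: [0.0, 1.0, -0.0, -0.0]
force: [-0.0, 0.6, 0.1]
grip_width: 1.001
grip_force: 0.0
```

```bash
python3 - <<'E'
from seg import *
s=ctrl.sense(); print(s['eef_pos'],s['ee_rot'],s['force'],s['grip_width'])
for n,d in (('w4','wrist'),('top4','top')):
    c=snap(d,n)
    for k,p,q,a in blobs(n): print(n,k,np.round(p,1),np.round(q,1),a,atz(c,*p,12)[:2].round(1),atz(c,*p,72)[:2].round(1))
E
```

```text
[615.72520921 105.37343705 178.96556783] [ 1.62303527e-04  9.99999934e-01 -4.07758316e-05 -3.22906147e-04] [-0.0477207   0.64653423  0.05598423] 1.0005483434948623
w4 red [174.9 292.3] [28.6 52.2] 888.5 [451.2 209.3] [498.6 189.2]
w4 red [510.  167.2] [49.2 62.6] 1245.0 [ 615.5 -173.4] [ 631.1 -119.3]
w4 yellow [362.9 168.1] [50.5 57. ] 2242.0 [614.5 -11.7] [630.3  11.1]
w4 yellow [470.8 154.4] [65.  81.6] 3890.5 [ 629.8 -126.9] [642.6 -81.9]
w4 green [342.3 300.7] [23.4 47.5] 747.5 [438.   -5.3] [488.   16.2]
w4 green [254.7 180.2] [46.8 49.1] 1776.0 [600.6 107.3] [619. 107.]
w4 blue [628.4 254.9] [ 98.4 262.3] 369.5 [ 505.3 -347.6] [ 542.3 -259.8]
w4 white [255.4 162.7] [67.7 68.6] 2211.0 [620.6 106.5] [635.2 106.4]
w4 white [333.3  19.7] [15.3 53.1] 550.0 [759.2  32.8] [747.   46.9]
top4 red [279.6 177.5] [13.2 15.3] 146.0 [ 639.9 -128.9] [ 626.  -123.7]
top4 yellow [242.  193.7] [21.8 22.8] 377.0 [611.3 -13.4] [599.  -14.4]
top4 yellow [279.8 181.7] [28.4 29.2] 627.0 [ 627.5 -127.3] [ 614.3 -122.2]
top4 green [257.8 251.3] [29.4 29.7] 663.0 [441.4 -30.6] [438.2 -30.7]
top4 green [480.8  93.8] [14.1 15.9] 841.5 [ 792.3 -777.2] [ 770.2 -737. ]
top4 blue [328.6 222.1] [29.1 30. ] 668.5 [ 488.  -242.5] [ 482.3 -231.2]
```

Emit:
step_arm(
  increments=[
    [[0.2, -0.1, 6], [0, 0, 0], 100],
    [[0.2, -0.1, 11.5], [0, 0, 0], 100],
    [[0.2, -0.1, 14.4], [0, 0, 0], 100],
    [[0.2, -0.1, 14.9], [0, 0, 0], 100],
    [[0.2, -0.1, 14.9], [0, 0, 0], 30],
    [[0.2, -0.1, 14.9], [0, 0, 0], 30],
    [[0.2, -0.1, 14.9], [0, 0, 0], 30],
    [[0.2, -0.1, 14.9], [0, 0, 0], 30],
  ],
)

```text
time_s: 14.3
eef_pos: [618.8, 106.7, 32.0]
ee_rot: [0.0, 1.0, -0.0, 0.001]
force: [-0.0, -0.5, 7.4]
grip_width: 0.508
grip_force: 40.6
```

Emit:
step_arm(
  increments=[
    [[0, 0, -1], [0, 0, 0], 30],
    [[0, 0, -3], [0, 0, 0], 30],
    [[0, 0, -7], [0, 0, 0], 30],
    [[0, 0, -12], [0, 0, 0], 30],
    [[-3, 2, -13], [0, 0, 0], 30],
    [[-7, 5, -13], [0, 0, 0], 30],
    [[-11, 8, -13], [0, 0, 0], 30],
    [[-14, 11, -13], [0, 0, 0], 30],
  ],
)

```text
time_s: 15.3
eef_pos: [476.3, -3.8, 160.9]
ee_rot: [0.0, 1.0, 0.0, 0.0]
force: [1.2, -0.5, -1.0]
grip_width: 0.506
grip_force: 40.9
```

Emit:
step_arm(
  increments=[
    [[-3.4, 2.6, 0], [0, 0, 0], 30],
    [[-3.4, 2.6, 4], [0, 0, 0], 30],
    [[-3.4, 2.6, 8], [0, 0, 0], 30],
    [[-3.4, 2.6, 10.5], [0, 0, 0], 30],
    [[-3.4, 2.6, 12.1], [0, 0, 0], 30],
    [[-3.4, 2.6, 12.5], [0, 0, 0], 30],
    [[-3.4, 2.6, 12.5], [0, 0, 0], 30],
    [[-3.4, 2.6, 12.5], [0, 0, 0], 30],
  ],
)

```text
time_s: 16.3
eef_pos: [444.3, -29.3, 36.1]
ee_rot: [0.0, 1.0, -0.0, 0.001]
force: [1.2, 0.4, -1.1]
grip_width: 0.508
grip_force: 40.9
```

Emit:
step_arm(
  increments=[
    [[0, 0, 0.2], [0, 0, 0], 30],
    [[0, 0, 0.35], [0, 0, 0], 30],
    [[0, 0, 0.45], [0, 0, 0], 30],
    [[0, 0, 0.45], [0, 0, 0], 30],
  ],
)

```text
time_s: 16.8
eef_pos: [444.0, -29.2, 31.9]
ee_rot: [0.0, 1.0, 0.0, 0.0]
force: [-6.2, 1.0, 18.5]
grip_width: 0.503
grip_force: 42.6
```

Emit:
step_arm(
  increments=[
    [[0, 0, 0], [0, 0, 0], 60],
    [[0, 0, 0], [0, 0, 0], 80],
    [[0, 0, 0], [0, 0, 0], 100],
    [[0, 0, -2], [0, 0, 0], 100],
    [[0, 0, -7], [0, 0, 0], 100],
    [[0, 0, -12], [0, 0, 0], 100],
    [[0, -4, -15], [0, 0, 0], 100],
    [[0.3, -9, -15], [0, 0, 0], 100],
  ],
)

```text
time_s: 17.8
eef_pos: [447.9, 61.3, 183.0]
ee_rot: [0.0, 1.0, -0.001, 0.002]
force: [0.6, -0.2, -0.9]
grip_width: 1.0
grip_force: 0.0
```

Emit:
step_arm(
  increments=[
    [[0.4, -6, 0], [0, 0, 0], 100],
    [[0.4, -12, 0], [0, 0, 0], 100],
    [[0.4, -17.3, 0], [0, 0, 0], 100],
    [[0.4, -17.3, 0], [0, 0, 0], 100],
    [[0.4, -17.3, 0], [0, 0, 0], 100],
    [[0.4, -17.3, 0], [0, 0, 0], 100],
  ],
)

```text
time_s: 18.55
eef_pos: [451.1, 232.7, 180.8]
ee_rot: [0.0, 1.0, -0.001, -0.0]
force: [0.5, 0.2, 0.1]
grip_width: 0.999
grip_force: 0.0
```

```bash
python3 - <<'E'
from seg import *
s=ctrl.sense(); print(s['eef_pos'],s['ee_rot'],s['force'],s['grip_width'])
for n,d in (('w5','wrist'),('top5','top')):
    c=snap(d,n)
    for k,p,q,a in blobs(n): print(n,k,np.round(p,1),np.round(q,1),a,atz(c,*p,12)[:2].round(1),atz(c,*p,72)[:2].round(1))
cv2.imwrite('pics/c5.png',np.hstack([cv2.imread('pics/w5.png')[:,60:460],cv2.resize(cv2.imread('pics/top5.png')[130:290,180:347],(400,384))]))
E
```

```text
[451.14367364 232.70617688 180.78393836] [ 8.08311228e-05  9.99999567e-01 -9.24492306e-04 -7.19010724e-05] [0.49811649 0.15896035 0.09834159] 0.9989443690573858
w5 red [257.7 164.6] [71.4 72.8] 3788.0 [453.5 231.4] [468.5 231.7]
w5 yellow [255.1 181.6] [47.2 48.3] 1754.5 [433.9 234.3] [452.6 234.1]
w5 yellow [501.1  14. ] [33.5 44.7] 812.0 [599.6   1.1] [586.4  45.7]
w5 green [515.7 190. ] [21.8 30.1] 116.5 [423.3 -61.3] [444.1  -4.7]
w5 green [490.4 171.6] [35.4 57.4] 1312.0 [445.1 -27.2] [461.7  22.8]
w5 green [485.7 170.8] [61.3 77.7] 1906.0 [445.9 -21.7] [462.4  27.3]
w5 white [371.4 270. ] [13.  69.2] 499.5 [318.2  89.6] [359.2 117.2]
w5 white [141.3 270.4] [12.8 70. ] 493.0 [318.2 376.6] [359.2 348.9]
w5 white [386.7  17.2] [43.  91.3] 2675.0 [597.  108.9] [584.4 132.8]
top5 red [165.8 264.7] [24.7 30.2] 415.5 [448.8 227.9] [445.2 213.8]
top5 red [279.6 177.5] [13.2 15.3] 146.0 [ 639.9 -128.9] [ 626.  -123.7]
top5 yellow [241.9 193.5] [22.4 22.8] 383.0 [611.8 -13.2] [599.5 -14.3]
top5 yellow [279.8 181.7] [28.5 29.2] 628.5 [ 627.4 -127.2] [ 614.2 -122.1]
top5 green [257.7 251.3] [29.7 30. ] 680.0 [441.6 -30.3] [438.5 -30.4]
top5 green [478.8  90.4] [19.7 24.2] 846.0 [ 804.2 -774.4] [ 781.5 -734.4]
top5 blue [328.6 222.1] [29.1 30. ] 668.0 [ 488.  -242.5] [ 482.3 -231.2]
top5 white [200.8 198.8] [26.3 27.2] 561.5 [616.8 105.7] [604.2  98.2]
```

View pics/c5.png

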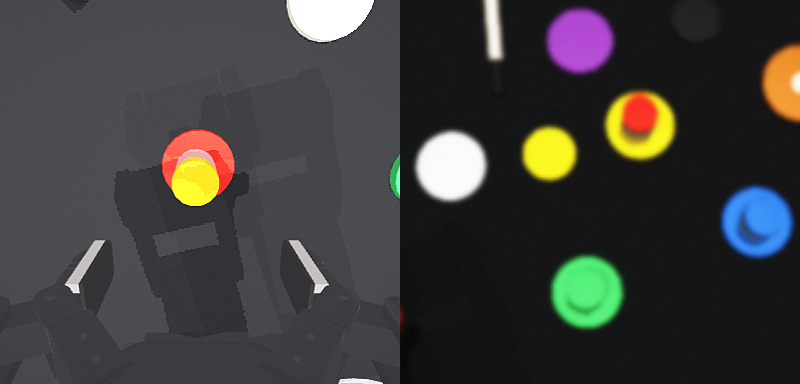

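The top crop shows the green and blue jars home and the white stand empty. The wrist crop shows the yellow cap at (255,182) between the fingers. Now yellow goes to white.

Emit:
step_arm(
  increments=[
    [[0.1, -0.1, 6], [0, 0, 0], 100],
    [[0.1, -0.1, 11.5], [0, 0, 0], 100],
    [[0.1, -0.1, 14.5], [0, 0, 0], 100],
    [[0.1, -0.1, 15.1], [0, 0, 0], 100],
    [[0.1, -0.1, 15.1], [0, 0, 0], 30],
    [[0.1, -0.1, 15.1], [0, 0, 0], 30],
    [[0.1, -0.1, 15.1], [0, 0, 0], 30],
    [[0.1, -0.1, 15.1], [0, 0, 0], 30],
  ],
)

```text
time_s: 19.65
eef_pos: [452.7, 234.9, 31.2]
ee_rot: [-0.0, 1.0, -0.0, 0.001]
force: [-1.6, -1.1, 6.6]
grip_width: 0.504
grip_force: 40.2
```

Emit:
step_arm(
  increments=[
    [[0, 0, -1], [0, 0, 0], 30],
    [[0, 0, -3], [0, 0, 0], 30],
    [[0, 0, -7], [0, 0, 0], 30],
    [[0, 0, -12], [0, 0, 0], 30],
    [[3, 2, -13], [0, 0, 0], 30],
    [[7, 5, -13], [0, 0, 0], 30],
    [[11, 8, -13], [0, 0, 0], 30],
    [[14, 11, -13], [0, 0, 0], 30],
  ],
)

```text
time_s: 20.65
eef_pos: [593.1, 123.7, 160.6]
ee_rot: [-0.0, 1.0, -0.0, 0.0]
force: [0.8, 0.7, -0.3]
grip_width: 0.503
grip_force: 40.9
```

Emit:
step_arm(
  increments=[
    [[2.6, 1.7, 0], [0, 0, 0], 30],
    [[2.6, 1.7, 4], [0, 0, 0], 30],
    [[2.6, 1.7, 8], [0, 0, 0], 30],
    [[2.6, 1.7, 10.5], [0, 0, 0], 30],
    [[2.6, 1.7, 12.1], [0, 0, 0], 30],
    [[2.6, 1.7, 12.5], [0, 0, 0], 30],
    [[2.6, 1.7, 12.6], [0, 0, 0], 30],
    [[2.6, 1.7, 12.6], [0, 0, 0], 30],
  ],
)

```text
time_s: 21.65
eef_pos: [618.4, 107.8, 34.8]
ee_rot: [-0.0, 1.0, -0.0, 0.001]
force: [-0.9, 0.3, -2.1]
grip_width: 0.504
grip_force: 40.9
```

Emit:
step_arm(
  increments=[
    [[0, 0, 0.2], [0, 0, 0], 30],
    [[0, 0, 0.35], [0, 0, 0], 30],
    [[0, 0, 0.4], [0, 0, 0], 30],
    [[0, 0, 0.4], [0, 0, 0], 30],
  ],
)

```text
time_s: 22.15
eef_pos: [618.1, 107.8, 31.3]
ee_rot: [0.0, 1.0, -0.0, 0.0]
force: [-4.2, -1.4, 9.8]
grip_width: 0.506
grip_force: 41.9
```

Emit:
step_arm(
  increments=[
    [[0, 0, 0], [0, 0, 0], 60],
    [[0, 0, 0], [0, 0, 0], 80],
    [[0, 0, 0], [0, 0, 0], 100],
    [[0, 0, -2], [0, 0, 0], 100],
    [[0, 0, -7], [0, 0, 0], 100],
    [[0, 0, -12], [0, 0, 0], 100],
    [[0, 4, -15], [0, 0, 0], 100],
    [[0.5, 9, -15], [0, 0, 0], 100],
  ],
)

```text
time_s: 23.15
eef_pos: [623.8, 17.4, 182.8]
ee_rot: [0.0, 1.0, 0.001, 0.003]
force: [0.2, -0.8, -0.3]
grip_width: 1.0
grip_force: 0.0
```

Emit:
step_arm(
  increments=[
    [[0.5, 5, 0], [0, 0, 0], 100],
    [[0.5, 10, 0], [0, 0, 0], 100],
    [[0.5, 14, 0], [0, 0, 0], 100],
    [[0.5, 14, 0], [0, 0, 0], 100],
    [[0.5, 14, 0], [0, 0, 0], 100],
  ],
)

```text
time_s: 23.78
eef_pos: [627.8, -121.6, 179.7]
ee_rot: [-0.0, 1.0, 0.0, -0.0]
force: [0.4, 0.3, 0.4]
grip_width: 1.003
grip_force: 0.0
```

```bash
python3 - <<'E'
from seg import *
s=ctrl.sense(); print(s['eef_pos'],s['ee_rot'],s['force'],s['grip_width'])
for n,d in (('w6','wrist'),('top6','top')):
    c=snap(d,n)
    for k,p,q,a in blobs(n): print(n,k,np.round(p,1),np.round(q,1),a,atz(c,*p,12)[:2].round(1),atz(c,*p,72)[:2].round(1))
E
```

```text
[ 627.84689507 -121.58871236  179.67746696] [-1.87687212e-04  9.99999975e-01  2.94582575e-05 -1.14760671e-04] [0.43350734 0.34143753 0.43735854] 1.0034969443823545
w6 red [-20.1 297.1] [57.9 82.3] 745.5 [455.3 234. ] [504.2 165.3]
w6 red [260.  179.9] [47.2 49.1] 1790.0 [ 613.  -125.4] [ 631.3 -124.6]
w6 yellow [  7.4 195.4] [39.3 50.7] 1067.5 [594.5 161.7] [616.4 107. ]
w6 yellow [159.8 178.4] [49.8 55.2] 2136.0 [614.7 -13.6] [632.7 -34.4]
w6 yellow [261.8 165.1] [69.8 71.5] 3686.5 [ 629.9 -127.3] [ 645.  -126.2]
w6 green [179.2 332.5] [26.3 36.6] 634.5 [398.  -17.4] [457.9 -37.5]
w6 green [187.5 303. ] [55.7 59.8] 2314.5 [446.2 -32.1] [496.8 -49.4]
w6 blue [344.6 282.8] [44.4 74. ] 1442.5 [ 477.1 -232.8] [ 521.7 -211.3]
w6 white [453.4 153.4] [19.8 24.5] 379.0 [ 643.1 -335. ] [ 655.6 -293.7]
w6 white [ 53.  173.6] [55.9 74.8] 2311.5 [620.1 104.2] [637.1  60.7]
w6 white [97.8 26.8] [15.3 74.3] 755.5 [765.5  29.9] [7.544e+02 7.000e-01]
top6 red [164.8 263.9] [29.9 31.3] 720.5 [451.3 230.1] [447.6 216. ]
top6 yellow [197.4 195.9] [14.2 16.9] 172.5 [626.9 114.3] [613.8 106.4]
top6 yellow [237.  193.5] [12.3 21. ] 179.5 [6.142e+02 6.000e-01] [601.7  -1.2]
top6 green [479.7  91.3] [4.8 6. ] 844.5 [ 800.8 -776.4] [ 778.3 -736.2]
top6 blue [328.6 222.1] [29.1 30. ] 668.0 [ 488.  -242.5] [ 482.3 -231.2]
```

View pics/w6.png

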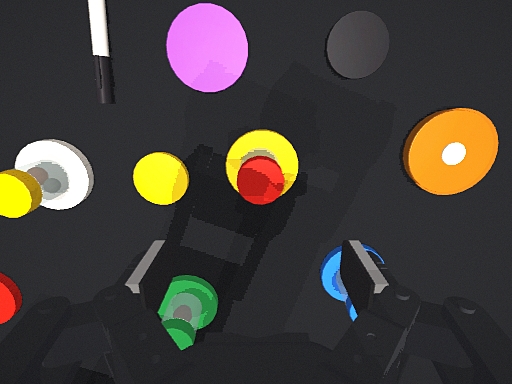

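The wrist view shows the red cap at (260,180) on the large yellow stand, and the yellow jar parked on white at the left. Gripping red.

Emit:
step_arm(
  increments=[
    [[0.2, 0.2, 6], [0, 0, 0], 100],
    [[0.2, 0.2, 11.5], [0, 0, 0], 100],
    [[0.2, 0.2, 14.4], [0, 0, 0], 100],
    [[0.2, 0.2, 15], [0, 0, 0], 100],
    [[0.2, 0.2, 15], [0, 0, 0], 30],
    [[0.2, 0.2, 15], [0, 0, 0], 30],
    [[0.2, 0.2, 15], [0, 0, 0], 30],
    [[0.2, 0.2, 15], [0, 0, 0], 30],
  ],
)

```text
time_s: 24.88
eef_pos: [630.7, -124.4, 31.6]
ee_rot: [0.0, 1.0, -0.0, 0.001]
force: [-1.1, 0.7, 7.5]
grip_width: 0.502
grip_force: 40.6
```

Emit:
step_arm(
  increments=[
    [[0, 0, -1], [0, 0, 0], 30],
    [[0, 0, -3], [0, 0, 0], 30],
    [[0, 0, -7], [0, 0, 0], 30],
    [[0, 0, -12], [0, 0, 0], 30],
    [[-2, -4, -13], [0, 0, 0], 30],
    [[-5, -9, -13], [0, 0, 0], 30],
    [[-8, -14, -13], [0, 0, 0], 30],
    [[-11, -19, -13], [0, 0, 0], 30],
  ],
)

```text
time_s: 25.88
eef_pos: [518.9, 67.2, 161.2]
ee_rot: [0.0, 1.0, -0.0, 0.001]
force: [0.8, 0.8, -1.6]
grip_width: 0.502
grip_force: 41.1
```

Emit:
step_arm(
  increments=[
    [[-2, -5, 0], [0, 0, 0], 30],
    [[-4, -10, 0], [0, 0, 0], 30],
    [[-6, -14.5, 0], [0, 0, 0], 30],
    [[-6.6, -16.5, 0], [0, 0, 0], 30],
    [[-6.6, -16.5, 4], [0, 0, 0], 30],
    [[-6.6, -16.5, 8], [0, 0, 0], 30],
    [[-6.6, -16.5, 8], [0, 0, 0], 30],
    [[-6.6, -16.5, 8], [0, 0, 0], 30],
  ],
)

```text
time_s: 26.88
eef_pos: [455.0, 231.0, 81.9]
ee_rot: [-0.0, 1.0, -0.0, 0.001]
force: [0.0, 0.4, -1.3]
grip_width: 0.509
grip_force: 41.3
```

Emit:
step_arm(
  increments=[
    [[-0.2, -0.1, 2], [0, 0, 0], 30],
    [[-0.2, -0.1, 3.7], [0, 0, 0], 30],
    [[-0.2, -0.1, 4.4], [0, 0, 0], 30],
    [[-0.2, -0.1, 4.7], [0, 0, 0], 30],
    [[-0.2, -0.1, 4.7], [0, 0, 0], 30],
    [[-0.2, -0.1, 4.7], [0, 0, 0], 30],
  ],
)

```text
time_s: 27.62
eef_pos: [452.3, 231.9, 33.4]
ee_rot: [-0.0, 1.0, -0.0, 0.0]
force: [-0.2, 0.2, -1.3]
grip_width: 0.503
grip_force: 41.3
```

Emit:
step_arm(
  increments=[
    [[0, 0, 0.1], [0, 0, 0], 30],
    [[0, 0, 0.2], [0, 0, 0], 30],
    [[0, 0, 0.25], [0, 0, 0], 30],
    [[0, 0, 0.25], [0, 0, 0], 30],
  ],
)

```text
time_s: 28.12
eef_pos: [452.1, 231.9, 31.5]
ee_rot: [0.0, 1.0, 0.0, 0.0]
force: [-4.9, -1.6, 13.8]
grip_width: 0.505
grip_force: 42.7
```

Emit:
step_arm(
  increments=[
    [[0, 0, 0], [0, 0, 0], 60],
    [[0, 0, 0], [0, 0, 0], 80],
    [[0, 0, 0], [0, 0, 0], 100],
    [[0, 0, -2], [0, 0, 0], 100],
    [[0, 0, -7], [0, 0, 0], 100],
    [[0, 0, -12], [0, 0, 0], 100],
    [[3, 2, -15], [0, 0, 0], 100],
    [[7, 5, -15], [0, 0, 0], 100],
  ],
)

```text
time_s: 29.12
eef_pos: [523.4, 182.0, 183.2]
ee_rot: [-0.0, 1.0, 0.001, 0.003]
force: [0.2, 0.8, -0.6]
grip_width: 0.998
grip_force: 0.0
```

Emit:
step_arm(
  increments=[
    [[4, 3, 0], [0, 0, 0], 100],
    [[8, 6, 0], [0, 0, 0], 100],
    [[9.6, 7.4, 0], [0, 0, 0], 100],
    [[9.6, 7.4, 0], [0, 0, 0], 100],
    [[9.6, 7.4, 0], [0, 0, 0], 100],
  ],
)

```text
time_s: 29.75
eef_pos: [617.3, 108.5, 180.2]
ee_rot: [-0.0, 1.0, 0.0, -0.0]
force: [-0.4, 0.0, -0.0]
grip_width: 0.996
grip_force: 0.0
```

```bash
python3 - <<'E'
from seg import *
s=ctrl.sense(); print(s['eef_pos'],s['ee_rot'],s['force'],s['grip_width'])
for n,d in (('w7','wrist'),):
    c=snap(d,n)
    for k,p,q,a in blobs(n): print(n,k,np.round(p,1),np.round(q,1),a,atz(c,*p,12)[:2].round(1),atz(c,*p,72)[:2].round(1))
E
```

```text
[617.26545713 108.49977673 180.2207134 ] [-8.92603577e-05  9.99999931e-01  2.28380271e-04 -2.80604602e-04] [-0.42387177  0.03265792 -0.0065804 ] 0.9960340194352849
w7 red [173.1 295.5] [35.7 61.4] 1294.5 [446.7 215.6] [495.1 195. ]
w7 yellow [261.8 168.7] [12.1 37.7] 279.0 [615.1 102.7] [631.  103.9]
w7 yellow [365.3 169.3] [49.6 56.6] 2178.0 [614.4 -11.8] [630.5  11.5]
w7 yellow [472.7 155.7] [64.3 81.1] 4058.0 [ 629.8 -127. ] [642.9 -81.5]
w7 green [343.9 303.2] [20.3 39.5] 493.0 [434.8  -5.1] [485.4  16.9]
w7 blue [516.4 271.5] [20. 33.] 93.5 [ 482.8 -215.6] [ 524.2 -153. ]
w7 white [258.5 166.1] [64.8 67.1] 1591.0 [618.  106.4] [633.3 106.8]
w7 white [336.5  21. ] [14. 57.] 531.5 [760.   32.6] [747.9  47.3]
```

Emit:
step_arm(
  increments=[
    [[0.1, 0.1, 6], [0, 0, 0], 100],
    [[0.1, 0.1, 11.5], [0, 0, 0], 100],
    [[0.1, 0.1, 14.4], [0, 0, 0], 100],
    [[0.1, 0.1, 15], [0, 0, 0], 100],
    [[0.1, 0.1, 15], [0, 0, 0], 30],
    [[0.1, 0.1, 15], [0, 0, 0], 30],
    [[0.1, 0.1, 15], [0, 0, 0], 30],
    [[0.1, 0.1, 15], [0, 0, 0], 30],
  ],
)

```text
time_s: 30.8
eef_pos: [619.7, 106.9, 32.0]
ee_rot: [-0.0, 1.0, -0.0, 0.001]
force: [-1.3, 0.6, 7.2]
grip_width: 0.505
grip_force: 40.6
```

Emit:
step_arm(
  increments=[
    [[0, 0, -1], [0, 0, 0], 30],
    [[0, 0, -3], [0, 0, 0], 30],
    [[0, 0, -7], [0, 0, 0], 30],
    [[0, 0, -12], [0, 0, 0], 30],
    [[0, 4, -13], [0, 0, 0], 30],
    [[0.5, 9, -13], [0, 0, 0], 30],
    [[1, 14, -13], [0, 0, 0], 30],
    [[1, 19, -13], [0, 0, 0], 30],
  ],
)

```text
time_s: 31.8
eef_pos: [628.9, -84.8, 161.0]
ee_rot: [0.0, 1.0, -0.0, 0.0]
force: [-0.3, -0.2, -1.4]
grip_width: 0.504
grip_force: 40.9
```

Emit:
step_arm(
  increments=[
    [[0.1, 4.4, 0], [0, 0, 0], 30],
    [[0.1, 4.4, 0], [0, 0, 0], 30],
    [[0.1, 4.4, 4], [0, 0, 0], 30],
    [[0.1, 4.4, 8], [0, 0, 0], 30],
    [[0.1, 4.4, 8], [0, 0, 0], 30],
    [[0.1, 4.4, 8], [0, 0, 0], 30],
  ],
)

```text
time_s: 32.55
eef_pos: [630.8, -127.0, 82.4]
ee_rot: [0.0, 1.0, 0.0, 0.001]
force: [0.6, 0.4, -0.7]
grip_width: 0.505
grip_force: 41.1
```

Emit:
step_arm(
  increments=[
    [[-0.2, 0, 2], [0, 0, 0], 30],
    [[-0.2, 0, 3.7], [0, 0, 0], 30],
    [[-0.2, 0, 4.4], [0, 0, 0], 30],
    [[-0.2, 0, 4.7], [0, 0, 0], 30],
    [[-0.2, 0, 4.7], [0, 0, 0], 30],
    [[-0.2, 0, 4.7], [0, 0, 0], 30],
  ],
)

```text
time_s: 33.3
eef_pos: [628.1, -127.3, 33.8]
ee_rot: [0.0, 1.0, -0.0, 0.0]
force: [-0.6, 0.4, -0.7]
grip_width: 0.503
grip_force: 41.1
```

Touch down, release, retreat up and back over the bare bench, and check.

Emit:
step_arm(
  increments=[
    [[0, 0, 0.1], [0, 0, 0], 30],
    [[0, 0, 0.2], [0, 0, 0], 30],
    [[0, 0, 0.2], [0, 0, 0], 30],
    [[0, 0, 0.2], [0, 0, 0], 30],
  ],
)

```text
time_s: 33.8
eef_pos: [628.0, -127.3, 32.0]
ee_rot: [0.0, 1.0, -0.0, 0.0]
force: [-2.5, 0.2, 5.5]
grip_width: 0.509
grip_force: 41.6
```

Emit:
step_arm(
  increments=[
    [[0, 0, 0], [0, 0, 0], 60],
    [[0, 0, 0], [0, 0, 0], 80],
    [[0, 0, 0], [0, 0, 0], 100],
    [[0, 0, -2], [0, 0, 0], 100],
    [[0, 0, -7], [0, 0, 0], 100],
    [[0, 0, -12], [0, 0, 0], 100],
    [[0, 0, -17], [0, 0, 0], 100],
    [[-5, 0, -20], [0, 0, 0], 100],
  ],
)

```text
time_s: 34.8
eef_pos: [579.0, -127.6, 235.0]
ee_rot: [0.001, 1.0, 0.0, 0.003]
force: [0.2, -0.4, 0.3]
grip_width: 1.002
grip_force: 0.0
```

Emit:
step_arm(
  increments=[
    [[-5, 0, 0], [0, 0, 0], 100],
    [[-10, 0, 0], [0, 0, 0], 100],
    [[-15, 0, 0], [0, 0, 0], 100],
    [[-20, 0, 0], [0, 0, 0], 100],
    [[-20, 0, 0], [0, 0, 0], 100],
    [[-20, 0, 0], [0, 0, 0], 100],
  ],
)

```text
time_s: 35.55
eef_pos: [378.5, -127.5, 232.4]
ee_rot: [0.001, 1.0, -0.0, 0.001]
force: [-0.2, 0.1, 0.8]
grip_width: 1.001
grip_force: 0.0
```

```bash
python3 - <<'E'
from h import *
s=ctrl.sense(); print(s['eef_pos'],s['force'])
snap('top','top9'); snap('scene','scene9')
a=cv2.resize(cv2.imread('pics/top9.png')[130:290,140:350],(800,600),interpolation=cv2.INTER_CUBIC); cv2.imwrite('pics/t9.png',a)
b=cv2.resize(cv2.imread('pics/scene9.png')[110:300,150:400],(800,600),interpolation=cv2.INTER_CUBIC); cv2.imwrite('pics/s9.png',b)
E
```

```text
[ 378.51972537 -127.47225207  232.41742612] [-0.15341456  0.06233672  0.84014704]
```

View pics/t9.png

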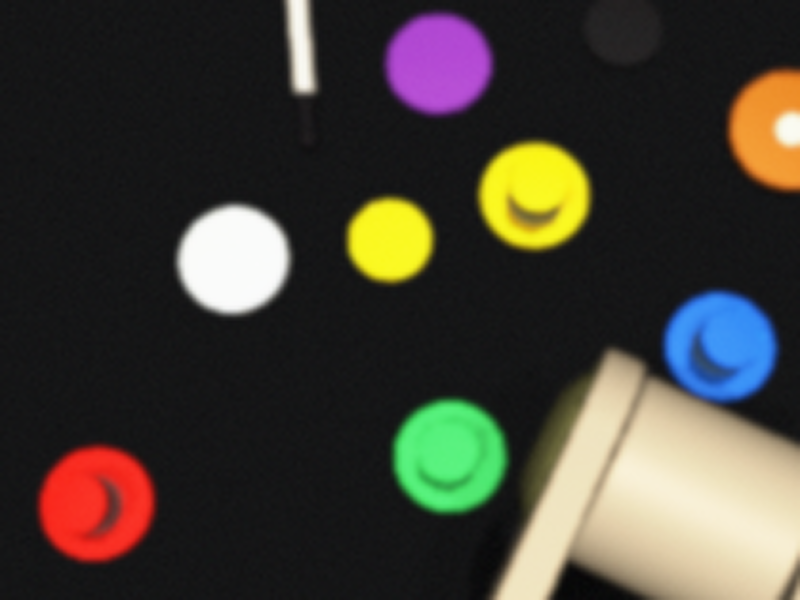

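View pics/s9.png

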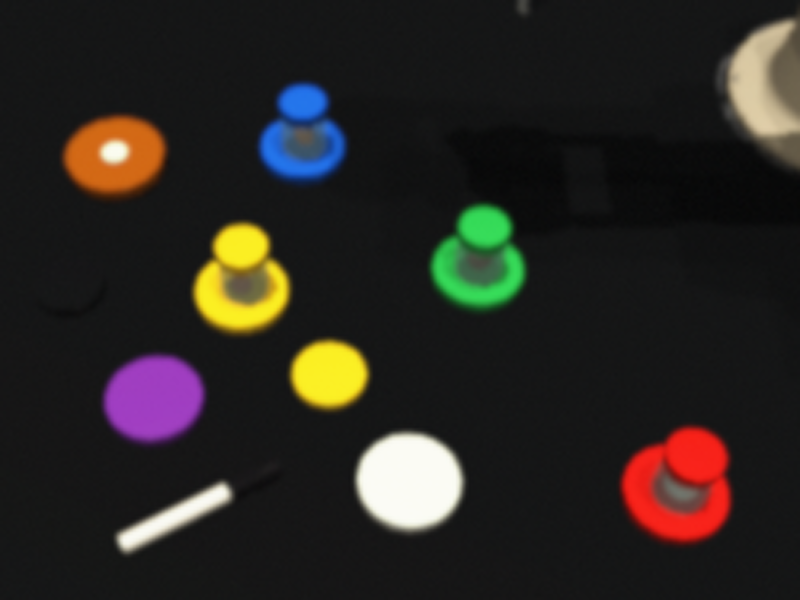

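Both crops show all four jars upright and near the middle of their own stands: top crop red (97,503), green (450,455), blue (720,346) and yellow (534,195). The white stand (234,260) is empty and the dish has not moved, so I'm handing the job in.

```bash
python3 -c "
from rig import ctrl
print(ctrl.finish_job())"
```

```text
the job is handed in; nothing more can be done
None
```

The job is handed in: the last pictures show all four jars upright on the stands of their cap colours, the white stand empty and the dish in place, after about 36 s of robot time (the hand-in returned no verdict).

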